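# Lay out the tasting place

### The arm

A 6-joint arm with a two-finger parallel gripper is mounted at the origin on a cart in front of the work surface, level with it; the furniture and walls round the work are solid. World frame = base frame: x ahead of the robot, y to its left, z up, the work surface at z = 0. Lengths are in m, angles in rad, forces in N, time in s.
With the tool pointing down it reaches from about 0.35 to 0.775 m from the base axis. Payload 5.5 kg.
Tool frame: the origin (TCP) lies at the very end of the fingers, on their centre line; the grasp point (between the pads) lies 19 mm behind it; z points along the fingers, y is the line along which they close (so a half turn about z gives the same grasp; the last joint's range is limited). The gripper opens to 85 mm and grips with 20 to 120 N. Pads are 22 mm wide; open, the fingers measure 114 mm over their backs; the gripper's body (76 mm by 85 mm) begins 54 mm behind the grasp point. The pads swing forward as they close: fully open they stand 13 mm farther back than shut.
Start: joints at [-1.269, 0.313, 0.046, 1.304, 0, 1.431], TCP at [0.246, -0.52, 0.231] pointing down, gripper open.
Joint ranges: [-2.76, 2.76], [-0.86, 1.69], [-1.03, 1.26], [-2.2, 2.34], [-1.47, 1.5], [-3.14, 3.14]. Speed limits (rad/s): [2.57, 2.57, 3.14, 3.14, 3.14, 3.14].

### API

Orientations are given as a unit quaternion [w, x, y, z].
In Python, from workcell import get_state, read_camera, hand_in gives the robot as it stands.
- The arm moves only by the tool send_rows, never from a script. Its argument "increments" is a list of rows, each an object of numbers: "dx", "dy", "dz": the shift along the world's x, y, z in units of 25 mm (1.0 is 25 mm); "roll": the turn about the world's z in units of 8 degrees (1.0 is 8 degrees); "claw": the opening, from -1 (shut) to 1 (fully open). In form: [{"dx": .., "dy": .., "dz": .., "roll": .., "claw": ..}, ...]. A call has exactly 5 rows; each row is the pose to reach, as a shift and turn from the pose commanded when the call began; what a row does not reach only later rows make up. A row lasts 1/8 s, in which the tool goes at most 62.5 mm and 10.7 degrees, less where a joint would pass 70% of its speed; a pose out of reach is approached as far as the arm can. A call with a gripper value outside its range is refused whole. The fingers move at their own pace and stop on an object; "grip_force" is the grip in N (left out, the last holds). Time passes only in rows, so rows that repeat a pose let the fingers close, or fill a call up. It gives the time, the measured TCP pose, the force, the opening and the grip force at its end, in the units of the state.
- get_state(): the state, without advancing time (a new reading comes with each control period).
- read_camera(name): name is "side" or "top" or "wrist"; returns a dict with "image" (420x560x3 uint8, blue, green, red), "fx", "fy", "cx", "cy" (pixels), "world_to_cam" (4x4, takes a point from world to camera coordinates). Camera axes: x right, y up, looking along -z (the intrinsics and any distortion apply to the point x, -y, -z); pixel columns grow to the right and rows downward; lengths in m; the calibration is good to about 2 mm. A picture is of the moment at which its call begins. There is no depth.
- hand_in(): hands the job in; it is judged then, once.
The state is a dict: "clock": time; "joint_pos": joint angles; "qvel": joint speeds; "tau": joint torques, N m; "tcp_pos": TCP position; "orientation": TCP orientation; "wrist_force": force on the tool from outside, world axes, zero at the start; "ft_torque": the same for the moment, N m; "finger_gap": finger opening in m; "grip_force": force on a finger pad.
Only numpy, scipy, OpenCV 4.12 (cv2) and the standard library are available. Lean on these libraries where they do the work, as an engineer would, in place of code of your own. Each camera call takes 0.05 s, during which the arm holds its last target. There are 200 camera calls.

### The job

On the table in front of you (not the next one) lay out the tasting place, with gaps of about 2 cm: stand the red-lidded jar straight behind the plate of curd (on the side away from you), the grey-lidded jar behind the middle of the log book's far short edge, and the salt shaker directly left of the red-lidded jar in its row. Lay the teaspoon on the table right of the plate, level with the plate's middle and pointing straight away from you, and lay the marker pen on the middle of the log book along the book's length. Leave the plate, the log book and all the other things where they are.

Things in the scene. Friction and masses are not known exactly. Their poses are not given: they have to be found in the camera images.
- plate_curd: round white plate with a helping of white curd, 191 mm across, 21 mm high; loose. Origin at the centre of its underside, x axis points away from the robot and y to the robot's left.
- log_book: log book (white ruled notebook with a spiral binding), lying flat, 210 x 151 mm; the binding stands 12 mm high and the cover that carries the pen 8 mm; loose. Origin at the centre of its underside; x along its long side, away from the robot (within 0.15 rad), so its far short edge is at x = +105 mm.
- red_jar: on the table in front of the robot (like things on the next table on the left have no part in this): small closed jar with a flat red lid and cream-coloured contents, 62 mm across, 75 mm high, 0.2 kg, upright; lid fixed. Origin at the centre of its underside, z up.
- grey_jar: small closed jar with a flat light grey lid and orange-brown contents, 62 mm across, 75 mm high, 0.2 kg, upright; lid fixed. Origin at the centre of its underside, z up.
- salt_shaker: glass salt shaker with a grey domed top, 44 mm across, 90 mm high, narrower (34 mm) above 70 mm; 0.1 kg, upright. Origin at the centre of its underside, z up.
- teaspoon: steel teaspoon lying on the table, 132 mm long, at most 26 mm wide, 9 mm high, 20 g. Origin at the middle of its length, on its underside; x along its length.
- marker_pen: white marker pen with a blue cap, lying, 135 mm long, 17 mm thick, 20 g. Origin at the middle of its length, on its underside; y along its length, z up at the start.
- timer: bystander: wind-up kitchen timer, white base with a red ribbed top, 66 mm across, 57 mm high; leave it alone. Origin at the centre of its underside.
- fork: bystander: the nearer of the two steel forks lying at the back of the table, 196 x 27 x 13 mm; leave it alone. Origin at its middle.
Not all that is in view belongs to the job. What is shaped like the red_jar but blue or purple is not meant.

How it is judged:
By the outcome, as a careful person would: the job done as asked, in the order asked, and still so for the second after the job is handed in, with the robot touching nothing.
It also fails if it takes over 131 s, if anything falls off the work surface, if the arm or the gripper's body presses on something with over 40 N, if the wrist force passes 120 N, or if a joint passes its speed limit or range.

## Working session

There is one attempt and no reset: what is moved stays moved. The work goes in short steps, Python scripts to look and compute and a tool call to move; the robot and the scene stay as the last step left them, time stands still between calls to the robot, and variables do not carry over. Pictures are saved under pics/ and viewed, at most 14 in all, crops included, and the job is handed in when it is done.

Besides the shell and the picture viewer there is one more tool, called after ">>>" in YAML: its name, and indented under it one key for each argument. send_rows: Moves the arm, as the interface text tells. Its arguments: {"type":"object","properties":{"increments":{"type":"array","items":{"type":"object","properties":{"dx":{"type":"number"},"dy":{"type":"number"},"dz":{"type":"number"},"roll":{"type":"number"},"claw":{"type":"number"}}}},"grip_force":{"type":"number"}},"required":["increments"]}

```bash
ls; mkdir -p pics; cat > h.py <<'E'
import numpy as np, cv2
from workcell import get_state, read_camera
def ray(c,u,v):
    k=[c.get('distortion',None)]
    M=np.array(c['world_to_cam']);R=M[:3,:3];o=-R.T@M[:3,3]
    d=np.array([(u-c['cx'])/c['fx'],-(v-c['cy'])/c['fy'],-1.0]);return o,R.T@d
def onz(c,u,v,z):
    o,d=ray(c,u,v);return o+d*(z-o[2])/d[2]
def proj(c,p):
    M=np.array(c['world_to_cam']);q=M[:3,:3]@np.array(p)+M[:3,3]
    return c['cx']+c['fx']*q[0]/-q[2], c['cy']+c['fy']*-q[1]/-q[2]
E
python3 - <<'E'
from h import *
for n in ["top","side"]:
    c=read_camera(n);cv2.imwrite(f"pics/{n}0.png",c['image'])
    print(n,{k:v for k,v in c.items() if k!='image'})
print(get_state())
E
```

```text
pics
top {'fx': 426.1147149581705, 'fy': 426.1147149581705, 'cx': 270.12937563460287, 'cy': 207.97850125220748, 'world_to_cam': array([[ 3.81845019e-04, -9.99991767e-01, -4.03976747e-03,
         1.00894563e-02],
       [ 9.77435171e-01, -4.80115773e-04,  2.11235072e-01,
        -5.85430797e-01],
       [-2.11235272e-01, -4.02926986e-03,  9.77426941e-01,
        -1.12819262e+00],
       [ 0.00000000e+00,  0.00000000e+00,  0.00000000e+00,
         1.00000000e+00]])}
side {'fx': 534.0009703302438, 'fy': 534.0009703302438, 'cx': 283.87608215170485, 'cy': 201.1426021975839, 'world_to_cam': array([[-0.99978533,  0.0206554 ,  0.00162739,  0.58206293],
       [-0.01193283, -0.63823294,  0.76975081, -0.00859821],
       [ 0.01693816,  0.76956615,  0.63834241, -1.45882763],
       [ 0.        ,  0.        ,  0.        ,  1.        ]])}
{'clock': 0.1, 'joint_pos': array([-1.26862371e+00,  3.13965882e-01,  4.50850401e-02,  1.30358545e+00,
        1.36149483e-05,  1.43119632e+00]), 'qvel': array([ 0.00016362, -0.00016343,  0.00347765,  0.00046911,  0.00010808,
        0.00149512]), 'tau': array([ 3.39173952e-03, -4.81725526e+01,  2.99243635e+01,  1.27434562e-02,
       -8.22960124e-05,  1.89865595e-06]), 'tcp_pos': array([ 0.24569619, -0.51936389,  0.23047186]), 'orientation': array([-8.32775663e-04,  9.75703308e-01,  2.19094404e-01, -6.10127217e-05]), 'wrist_force': array([-0.25933788,  0.00326147, -0.10423738]), 'ft_torque': array([-0.0468176 ,  0.03418582,  0.05482927]), 'grip_force': 0.0, 'finger_gap': 0.08543483095150677}
```

View pics/top0.png

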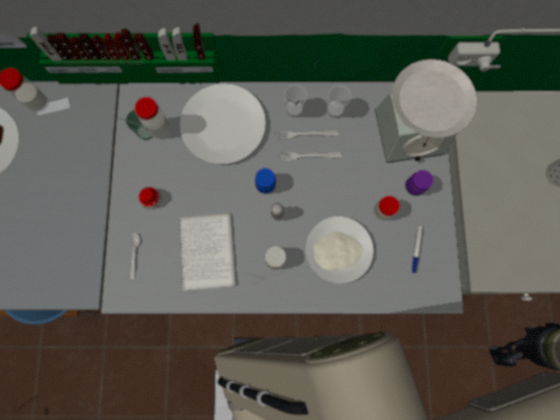

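View pics/side0.png

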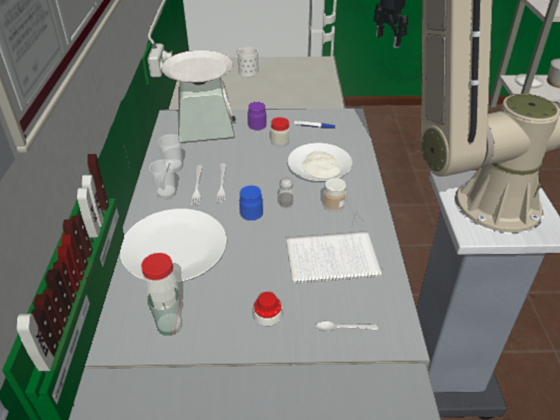

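The views show the following:
- **Top view:** the red jar is at (389,207), the grey jar at (275,257) and the shaker at (278,211). The plate is at (340,250), the book at (207,252), the spoon at (135,255) with its bowl up, and the pen at (418,250) with its cap toward the robot.
- **Side view:** it shows the same layout. The timer (267,308) and the blue and purple jars are the decoys to avoid.

```bash
cat > m.py <<'E'
from h import *
def blob(c,roi,z,f,draw=None,off=0):
    x0,x1,y0,y1=roi; im=c['image'][y0:y1,x0:x1]; hsv=cv2.cvtColor(im,cv2.COLOR_BGR2HSV).astype(int)
    m=f(hsv,im.astype(int)).astype(np.uint8)*255
    cs,_=cv2.findContours(m,cv2.RETR_EXTERNAL,cv2.CHAIN_APPROX_NONE)
    k=max(cs,key=cv2.contourArea)+np.array([[x0,y0]])
    P=np.array([onz(c,u,v,z)[:2] for u,v in k[:,0]]).astype(np.float32)
    if draw is not None: cv2.drawContours(draw,[k],-1,(0,255,0),1)
    r=cv2.minAreaRect(P*1000); box=cv2.boxPoints(r)
    mm=np.zeros(c['image'].shape[:2],np.uint8);cv2.drawContours(mm,[k],-1,1,-1);ys,xs=np.nonzero(mm)
    A=np.array([onz(c,u,v,z)[:2]*1000 for u,v in zip(xs,ys)])
    w,V=np.linalg.eigh(np.cov(A.T)) if len(A)>3 else (0,np.eye(2))
    a=np.degrees(np.arctan2(V[1,-1],V[0,-1]))
    return dict(centroid=A.mean(0).round(1),rect_c=np.round(r[0],1),size=np.round(r[1],1),axis=round(float((a+90)%180-90),1)),box.round(0).tolist()
red=lambda h,b:((h[...,0]<8)|(h[...,0]>172))&(h[...,1]>150)&(h[...,2]>80)
E
python3 - <<'E'
from m import *
c=read_camera("top");im=c['image'];d=im.copy()
print('table',im[150,350],im[285,300],im[250,160])
br=lambda t:(lambda h,b:b.min(-1)>t)
T=int(im[285,300].max())+18
for n,roi,z,f in [('red',(370,408,190,225),.075,red),('grey',(262,290,243,275),.075,br(T)),('shaker',(268,290,200,224),.07,lambda h,b:abs(h[...,2]-im[285,300].max())>25),
 ('spoon',(122,148,228,285),.005,br(T)),('pen',(408,430,222,275),.012,lambda h,b:(b.min(-1)>T)|((h[...,1]>120)&(h[...,0]>100)&(h[...,0]<130))),
 ('plate',(300,380,212,290),.02,br(T)),('book',(172,242,208,296),.008,br(T)),('timer',(135,165,182,212),.05,red),('blue',(250,280,165,195),.075,lambda h,b:(h[...,1]>120)&(h[...,0]>100)&(h[...,0]<130))]:
    try: print(n,*blob(c,roi,z,f,d))
    except Exception as e: print(n,e)
cv2.imwrite('pics/d1.png',cv2.resize(d[170:300,110:440],None,fx=2.4,fy=2.4,interpolation=cv2.INTER_NEAREST))
E
```

```text
table [116 119 117] [121 124 123] [122 123 122]
red {'centroid': array([ 589.9, -318.3]), 'rect_c': array([ 589.8, -318.6]), 'size': array([51.9, 55. ]), 'axis': -58.2} [[552.0, -316.0], [589.0, -356.0], [627.0, -321.0], [590.0, -281.0]]
grey {'centroid': array([449.9,  -3.2]), 'rect_c': array([450.3,  -3.2]), 'size': array([48.6, 48.5]), 'axis': 69.7} [[426.0, -28.0], [475.0, -28.0], [475.0, 21.0], [426.0, 21.0]]
shaker {'centroid': array([566.5, -23.4]), 'rect_c': array([568.2, -17.4]), 'size': array([50. , 36.7]), 'axis': -65.1} [[550.0, -42.0], [587.0, -42.0], [587.0, 8.0], [550.0, 8.0]]
spoon {'centroid': array([426.3, 403.3]), 'rect_c': array([430.3, 404.3]), 'size': array([70.9,  5.7]), 'axis': 1.2} [[395.0, 405.0], [395.0, 399.0], [466.0, 404.0], [465.0, 410.0]]
pen {'centroid': array([ 434.4, -398.9]), 'rect_c': array([ 432.5, -399.9]), 'size': array([11.3, 37.5]), 'axis': -13.4} [[413.0, -404.0], [451.0, -407.0], [452.0, -396.0], [414.0, -393.0]]
plate {'centroid': array([ 478.9, -189.8]), 'rect_c': array([ 481.2, -191.2]), 'size': array([185.7, 171.2]), 'axis': 34.9} [[355.0, -181.0], [461.0, -316.0], [607.0, -202.0], [502.0, -67.0]]
book {'centroid': array([468.6, 193.3]), 'rect_c': array([470.5, 193.5]), 'size': array([207.1, 141. ]), 'axis': 4.9} [[361.0, 255.0], [373.0, 115.0], [580.0, 132.0], [568.0, 272.0]]
timer {'centroid': array([621.8, 356.6]), 'rect_c': array([621.8, 356.2]), 'size': array([54.5, 49.8]), 'axis': 69.9} [[597.0, 329.0], [647.0, 329.0], [647.0, 383.0], [597.0, 383.0]]
blue {'centroid': array([662.4,  24.3]), 'rect_c': array([663.2,  24.4]), 'size': array([56.1, 69.9]), 'axis': 4.1} [[628.0, -4.0], [698.0, -4.0], [698.0, 52.0], [628.0, 53.0]]
```

View pics/d1.png

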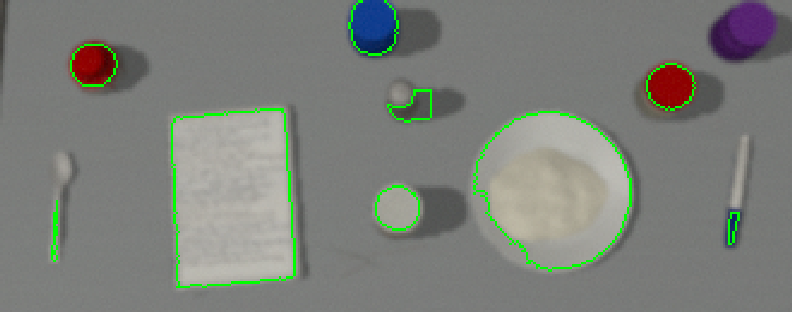

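The contours fit the lids well. They are incomplete for the plate, spoon, pen and shaker, so I'll lower the thresholds and cross-check against the side view.

```bash
python3 - <<'E'
from m import *
c=read_camera("top");im=c['image'];d=im.copy()
T=129
wh=lambda t:(lambda h,b:(b.max(-1)>t))
for n,roi,z,f in [('spoon',(122,148,228,285),.005,wh(130)),('pen',(408,430,222,275),.010,lambda h,b:(b.max(-1)>134)|((h[...,1]>90)&(h[...,0]>100)&(h[...,0]<135))),
 ('plate',(300,380,212,290),.018,wh(133)),('book',(172,242,208,296),.008,wh(135))]:
    print(n,*blob(c,roi,z,f,d))
    if n=='plate':
        m=(im[212:290,300:380].max(-1)>133).astype(np.uint8)
        k=max(cv2.findContours(m,0,1)[0],key=cv2.contourArea);h=cv2.convexHull(k);
        P=np.array([onz(c,u+300,v+212,.018)[:2]*1000 for u,v in h[:,0]],np.float32);print('circ',cv2.minEnclosingCircle(P),cv2.fitEllipse(P))
print('shaker top', onz(c,277.1,207.5,.085))
s=read_camera("side");si=s['image'];e=si.copy()
print('tab',si[220,300])
for n,roi,z,f in [('red',(265,295,112,150),.075,red)]: print(n,*blob(s,roi,z,f,e))
print('shaker side', onz(s,287,183,.085), onz(s,286,205,0))
for p,col in [((.565,-.02,.09),(0,0,255)),((.565,-.02,0),(0,0,255)),((.45,-.003,.075),(255,0,0)),((.45,-.003,0),(255,0,0)),((.481,-.191,.0),(0,255,0)),((.59,-.318,.075),(0,255,255)),((.59,-.318,0),(0,255,255))]:
    u,v=proj(s,p);cv2.circle(e,(int(round(u)),int(round(v))),1,col,-1)
    u,v=proj(c,p);cv2.circle(d,(int(round(u)),int(round(v))),1,col,-1)
A=cv2.resize(d[170:300,110:440],(790,311),interpolation=cv2.INTER_NEAREST)
B=cv2.resize(e[105:225,200:390],None,fx=2.3,fy=2.3,interpolation=cv2.INTER_NEAREST)
o=np.zeros((311+B.shape[0],790,3),np.uint8);o[:311]=A;o[311:,:B.shape[1]]=B
S=cv2.resize(e[310:345,305:390],None,fx=3.5,fy=3.5);o[320:320+S.shape[0],450:450+S.shape[1]]=S
S=cv2.resize(e[112:140,285:345],None,fx=5,fy=5);o[450:450+S.shape[0],450:450+S.shape[1]]=S
cv2.imwrite('pics/d2.png',o)
E
```

```text
spoon {'centroid': array([459.7, 402.7]), 'rect_c': array([458. , 401.3]), 'size': array([ 19.3, 131.8]), 'axis': -1.3} [[392.0, 392.0], [524.0, 391.0], [524.0, 411.0], [392.0, 411.0]]
pen {'centroid': array([ 498.6, -412.7]), 'rect_c': array([ 500.1, -413.5]), 'size': array([11.1, 88.4]), 'axis': -11.9} [[456.0, -409.0], [542.0, -429.0], [544.0, -418.0], [458.0, -398.0]]
plate {'centroid': array([ 475.4, -184.8]), 'rect_c': array([ 476.6, -184.6]), 'size': array([189.9, 190.4]), 'axis': -18.3} [[342.0, -181.0], [473.0, -319.0], [611.0, -188.0], [480.0, -50.0]]
circ ((476.4552917480469, -184.20188903808594), 97.12300872802734) ((476.59820556640625, -184.67538452148438), (191.28390502929688, 192.999755859375), 67.4800033569336)
book {'centroid': array([469.5, 193.5]), 'rect_c': array([471.5, 193.5]), 'size': array([212.5, 146.2]), 'axis': 5.0} [[360.0, 258.0], [372.0, 112.0], [583.0, 130.0], [571.0, 275.0]]
shaker top [ 0.5819138  -0.00913852  0.085     ]
tab [166 167 163]
red {'centroid': array([ 588.8, -306.8]), 'rect_c': array([ 588. , -304.7]), 'size': array([69.7, 49.4]), 'axis': -89.6} [[563.0, -339.0], [612.0, -340.0], [613.0, -270.0], [564.0, -269.0]]
shaker side [0.57427107 0.00422882 0.085     ] [ 5.76238716e-01 -7.77722377e-03  1.11022302e-16]Traceback (most recent call last):
  File "<stdin>", line 24, in <module>
ValueError: could not broadcast input array from shape (140,300,3) into shape (137,300,3)
```

>>> send_rows:
  increments:
    - {"dx": 1.4, "dy": 0.8, "roll": 1.3, "claw": 1}
    - {"dx": 2.8, "dy": 1.6, "roll": 2.6, "claw": 1}
    - {"dx": 4.2, "dy": 2.4, "roll": 3.9, "claw": 1}
    - {"dx": 5.6, "dy": 3.2, "roll": 5.2, "claw": 1}
    - {"dx": 7, "dy": 4, "roll": 6.5, "claw": 1}
  grip_force: 30

```text
schema error: expected keys dx, dy, dz, roll, claw
```

>>> send_rows:
  increments:
    - {"dx": 1.4, "dy": 0.8, "roll": 1.3, "claw": 1}
    - {"dx": 2.8, "dy": 1.6, "roll": 2.6, "claw": 1}
    - {"dx": 4.2, "dy": 2.4, "roll": 3.9, "claw": 1}
    - {"dx": 5.6, "dy": 3.2, "roll": 5.2, "claw": 1}
    - {"dx": 6.8, "dy": 4, "roll": 6.5, "claw": 1}

```text
schema error: expected keys dx, dy, dz, roll, claw
```

>>> send_rows:
  increments:
    - {"roll": 1.3, "claw": 1}
    - {"roll": 2.6, "claw": 1}
    - {"roll": 3.9, "claw": 1}
    - {"roll": 5.2, "claw": 1}
    - {"roll": 6.3, "claw": 1}

```text
schema error: expected keys dx, dy, dz, roll, claw
```

```bash
python3 - <<'E'
from m import *
s=get_state();print(s['tcp_pos'],s['joint_pos'],s['orientation'],s['clock'])
c=read_camera("wrist");im=c['image'];d=im.copy()
print(proj(c,s['tcp_pos']))
print(blob(c,(0,560,0,420),.075,red,d))
c2=read_camera("top");t=c2['image']
for v in range(232,280,4):
    r=t[v,122:148].max(-1).astype(float)-124;r[r<4]=0
    if r.sum()>0:
        u=122+(r*np.arange(26)).sum()/r.sum();print(v,(onz(c2,u,v,.004)[:2]*1000).round(1))
cv2.imwrite('pics/w1.png',d)
E
```

```text
[ 0.24578001 -0.51960289  0.2308841 ] [-1.26860820e+00  3.13615421e-01  4.56052923e-02  1.30359527e+00
  1.38540556e-05  1.43121702e+00] [-4.03760975e-04  9.75704135e-01  2.19091937e-01 -2.59500887e-05] 0.25
(np.float64(280.08618394296303), np.float64(272.2967884762394))Traceback (most recent call last):
  File "<stdin>", line 5, in <module>
  File "m.py", line 6, in blob
    k=max(cs,key=cv2.contourArea)+np.array([[x0,y0]])
      ~~~^^^^^^^^^^^^^^^^^^^^^^^^
ValueError: max() iterable argument is empty
```

All five keys are needed in every row.

>>> send_rows:
  increments:
    - {"dx": 1.4, "dy": 0.8, "dz": 0, "roll": 1.3, "claw": 1}
    - {"dx": 2.8, "dy": 1.6, "dz": 0, "roll": 2.6, "claw": 1}
    - {"dx": 4.2, "dy": 2.4, "dz": 0, "roll": 3.9, "claw": 1}
    - {"dx": 5.6, "dy": 3.2, "dz": 0, "roll": 5.2, "claw": 1}
    - {"dx": 7, "dy": 4, "dz": 0, "roll": 6.5, "claw": 1}
  grip_force: 30

```text
clock: 0.92
tcp_pos: [0.4219, -0.4191, 0.2313]
orientation: [0.0, 0.779, 0.627, 0.0]
wrist_force: [0.2, 0.1, -0.1]
finger_gap: 0.0849
grip_force: 0.0
```

>>> send_rows:
  increments:
    - {"dx": 1.4, "dy": 0.8, "dz": 0, "roll": 1.3, "claw": 1}
    - {"dx": 2.8, "dy": 1.6, "dz": 0, "roll": 2.6, "claw": 1}
    - {"dx": 4.2, "dy": 2.4, "dz": 0, "roll": 3.9, "claw": 1}
    - {"dx": 5.6, "dy": 3.2, "dz": 0, "roll": 5.2, "claw": 1}
    - {"dx": 6.8, "dy": 4, "dz": 0, "roll": 6.5, "claw": 1}

```text
clock: 1.55
tcp_pos: [0.5921, -0.319, 0.231]
orientation: [-0.0, 0.425, 0.905, 0.0]
wrist_force: [-0.2, -0.9, 0.5]
finger_gap: 0.0855
grip_force: 0.0
```

>>> send_rows:
  increments:
    - {"dx": 0, "dy": 0, "dz": 0, "roll": 1.3, "claw": 1}
    - {"dx": 0, "dy": 0, "dz": 0, "roll": 2.6, "claw": 1}
    - {"dx": 0, "dy": 0, "dz": 0, "roll": 3.9, "claw": 1}
    - {"dx": 0, "dy": 0, "dz": 0, "roll": 5.2, "claw": 1}
    - {"dx": 0, "dy": 0, "dz": 0, "roll": 6.3, "claw": 1}

```text
clock: 2.17
tcp_pos: [0.5908, -0.3198, 0.2311]
orientation: [-0.0, -0.0, 1.0, 0.0]
wrist_force: [0.1, -0.2, 0.0]
finger_gap: 0.0854
grip_force: 0.0
```

```bash
python3 - <<'E'
from m import *
s=get_state();print(s['tcp_pos'],s['joint_pos'],s['orientation'],s['clock'])
c=read_camera("wrist");im=c['image'];d=im.copy()
print(proj(c,s['tcp_pos']))
try: print(blob(c,(0,560,0,420),.075,red,d))
except Exception as e: print(e)
c2=read_camera("top");t=c2['image']
for v in range(232,280,4):
    r=t[v,122:148].max(-1).astype(float)-124;r[r<4]=0
    if r.sum()>0:
        u=122+(r*np.arange(26)).sum()/r.sum();print(v,(onz(c2,u,v,.004)[:2]*1000).round(1))
cv2.imwrite('pics/w1.png',d)
E
```

```text
[ 0.59083217 -0.31976249  0.231101  ] [-6.15477474e-01  5.12330700e-01  3.45129010e-01  1.40402297e+00
  1.02058258e-04 -6.15801506e-01] [-1.45377141e-04 -1.62005317e-04  9.99999963e-01  1.65336734e-04] 2.175
(np.float64(280.79541995859967), np.float64(269.6925098616713))
({'centroid': array([ 590.1, -321.2]), 'rect_c': array([ 590.5, -321.6]), 'size': array([55.3, 53.4]), 'axis': -1.3}, [[563.0, -295.0], [563.0, -348.0], [618.0, -348.0], [618.0, -295.0]])
236 [515.2 401.9]
240 [503.5 398.5]
244 [491.9 397.6]
248 [480.3 404.1]
252 [468.8 405.5]
256 [457.3 404.3]
260 [445.9 405.2]
264 [434.5 404.3]
268 [423.1 404. ]
272 [411.8 404. ]
276 [400.6 403.3]
```

View pics/w1.png

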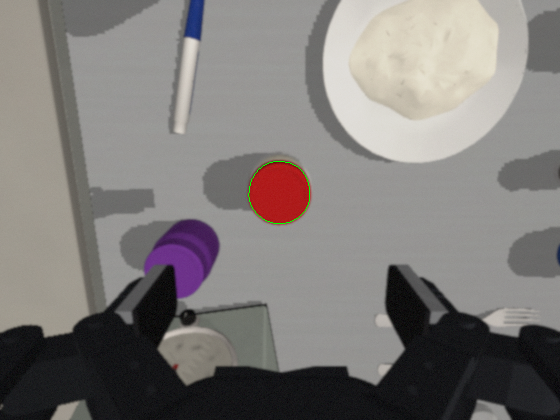

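The wrist view shows the red lid at (280,192), under the tool, so the jar stands at about (0.590,-0.321). The pen and the purple jar are clear of the fingers.

>>> send_rows:
  increments:
    - {"dx": 0, "dy": 0, "dz": -2, "roll": 0, "claw": 1}
    - {"dx": 0, "dy": 0, "dz": -4, "roll": 0, "claw": 1}
    - {"dx": 0, "dy": 0, "dz": -6, "roll": 0, "claw": 1}
    - {"dx": 0, "dy": 0, "dz": -7.5, "roll": 0, "claw": 1}
    - {"dx": 0, "dy": 0, "dz": -8.2, "roll": 0, "claw": 1}

```text
clock: 2.9
tcp_pos: [0.5894, -0.3188, 0.0236]
orientation: [-0.002, 0.004, 1.0, 0.001]
wrist_force: [0.6, 0.2, 0.4]
finger_gap: 0.0858
grip_force: 0.0
```

>>> send_rows:
  increments:
    - {"dx": 0, "dy": 0, "dz": 0, "roll": 0, "claw": 0.4}
    - {"dx": 0, "dy": 0, "dz": 0, "roll": 0, "claw": 0.2}
    - {"dx": 0, "dy": 0, "dz": 0, "roll": 0, "claw": 0}
    - {"dx": 0, "dy": 0, "dz": 0, "roll": 0, "claw": 0}
    - {"dx": 0, "dy": 0, "dz": 0, "roll": 0, "claw": 0}

```text
clock: 3.52
tcp_pos: [0.5916, -0.3203, 0.0276]
orientation: [0.001, 0.003, 1.0, -0.001]
wrist_force: [-0.3, 0.5, 3.9]
finger_gap: 0.0602
grip_force: 33.3
```

>>> send_rows:
  increments:
    - {"dx": 0, "dy": 0, "dz": 1.5, "roll": 0, "claw": 0}
    - {"dx": 0, "dy": 0, "dz": 3, "roll": 0, "claw": 0}
    - {"dx": 0.4, "dy": 1.4, "dz": 3, "roll": 0, "claw": 0}
    - {"dx": 0.8, "dy": 2.8, "dz": 3, "roll": 0, "claw": 0}
    - {"dx": 1.3, "dy": 4.2, "dz": 3, "roll": 0, "claw": 0}

```text
clock: 4.15
tcp_pos: [0.6232, -0.2139, 0.1013]
orientation: [-0.0, 0.003, 1.0, 0.0]
wrist_force: [1.8, 0.9, -1.5]
finger_gap: 0.0604
grip_force: 33.9
```

>>> send_rows:
  increments:
    - {"dx": 0, "dy": 1.2, "dz": 0, "roll": 0, "claw": 0}
    - {"dx": 0, "dy": 1.2, "dz": -1, "roll": 0, "claw": 0}
    - {"dx": 0, "dy": 1.2, "dz": -2, "roll": 0, "claw": 0}
    - {"dx": 0, "dy": 1.2, "dz": -2.7, "roll": 0, "claw": 0}
    - {"dx": 0, "dy": 1.2, "dz": -2.95, "roll": 0, "claw": 0}

```text
clock: 4.78
tcp_pos: [0.6221, -0.1843, 0.0274]
orientation: [-0.001, 0.003, 1.0, 0.001]
wrist_force: [-11.7, 4.0, 26.4]
finger_gap: 0.0607
grip_force: 36.4
```

>>> send_rows:
  increments:
    - {"dx": 0, "dy": 0, "dz": 0, "roll": 0, "claw": 0}
    - {"dx": 0, "dy": 0, "dz": 0, "roll": 0, "claw": 0.5}
    - {"dx": 0, "dy": 0, "dz": 0, "roll": 0, "claw": 0.8}
    - {"dx": 0, "dy": 0, "dz": 0, "roll": 0, "claw": 1}
    - {"dx": 0, "dy": 0, "dz": 0, "roll": 0, "claw": 1}

```text
clock: 5.4
tcp_pos: [0.6235, -0.1849, 0.0277]
orientation: [0.0, 0.003, 1.0, -0.0]
wrist_force: [0.3, -0.7, 1.2]
finger_gap: 0.0853
grip_force: 0.0
```

>>> send_rows:
  increments:
    - {"dx": 0, "dy": 0, "dz": 2, "roll": 0, "claw": 1}
    - {"dx": 0, "dy": 0, "dz": 4, "roll": 0, "claw": 1}
    - {"dx": -1, "dy": 1.2, "dz": 6, "roll": 0, "claw": 1}
    - {"dx": -2.5, "dy": 2.6, "dz": 8, "roll": 0, "claw": 1}
    - {"dx": -4, "dy": 4.2, "dz": 8, "roll": 0, "claw": 1}

```text
clock: 6.02
tcp_pos: [0.5249, -0.0802, 0.2313]
orientation: [0.004, 0.003, 1.0, -0.001]
wrist_force: [0.5, 1.3, -0.4]
finger_gap: 0.0855
grip_force: 0.0
```

>>> send_rows:
  increments:
    - {"dx": -1.2, "dy": 1.2, "dz": 0, "roll": 0, "claw": 1}
    - {"dx": -2.2, "dy": 2.4, "dz": 0, "roll": 0, "claw": 1}
    - {"dx": -2.9, "dy": 3.1, "dz": 0, "roll": 0, "claw": 1}
    - {"dx": -2.9, "dy": 3.1, "dz": 0, "roll": 0, "claw": 1}
    - {"dx": -2.9, "dy": 3.1, "dz": 0, "roll": 0, "claw": 1}

```text
clock: 6.65
tcp_pos: [0.4517, -0.0027, 0.2279]
orientation: [0.001, 0.002, 1.0, -0.0]
wrist_force: [0.0, -0.1, 0.5]
finger_gap: 0.0851
grip_force: 0.0
```

```bash
python3 - <<'E'
from m import *
s=get_state();print(s['tcp_pos'],s['clock'])
c=read_camera("wrist");im=c['image'];d=im.copy()
print(proj(c,[.45,-.003,.075]),proj(c,[.578,-.009,.085]),proj(c,[.578,-.009,0]))
u,v=map(int,proj(c,[.45,-.003,.075]));print(im[v,u])
print(blob(c,(max(0,u-55),u+55,max(0,v-55),v+55),.075,lambda h,b:b.max(-1)>140,d))
cv2.imwrite('pics/w2.png',d)
E
```

```text
[ 0.45166287 -0.00272862  0.22786537] 6.65
(np.float64(280.46403359319123), np.float64(191.77826160585678)) (np.float64(274.70592234180714), np.float64(328.4405239815916)) (np.float64(275.9306006927378), np.float64(285.3303962465893))
[171 180 184]
({'centroid': array([449.3,  -2.9]), 'rect_c': array([450.4,  -3.4]), 'size': array([55.3, 55.5]), 'axis': -60.2}, [[423.0, -31.0], [478.0, -31.0], [478.0, 24.0], [423.0, 24.0]])
```

View pics/w2.png

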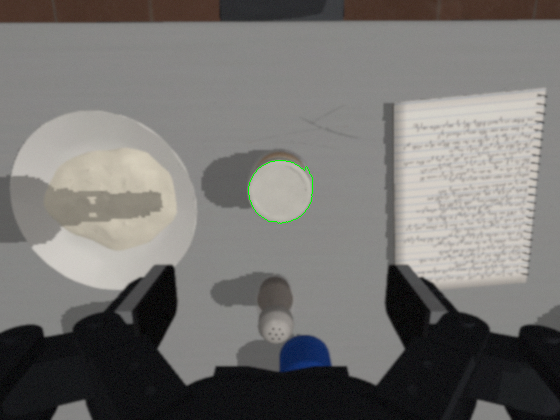

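The wrist view shows the grey lid centred at (281,191), so the jar is at (0.450,-0.003). The shaker dome is at (276,326), and the book's binding runs along its left long side.

>>> send_rows:
  increments:
    - {"dx": -0.05, "dy": 0, "dz": -2, "roll": 0, "claw": 1}
    - {"dx": -0.05, "dy": 0, "dz": -4, "roll": 0, "claw": 1}
    - {"dx": -0.05, "dy": 0, "dz": -6, "roll": 0, "claw": 1}
    - {"dx": -0.05, "dy": 0, "dz": -7.5, "roll": 0, "claw": 1}
    - {"dx": -0.05, "dy": 0, "dz": -8.1, "roll": 0, "claw": 1}

```text
clock: 7.32
tcp_pos: [0.4485, -0.0029, 0.0224]
orientation: [-0.002, 0.003, 1.0, 0.0]
wrist_force: [-0.2, 0.2, -0.3]
finger_gap: 0.0857
grip_force: 0.0
```

>>> send_rows:
  increments:
    - {"dx": 0, "dy": 0, "dz": 0, "roll": 0, "claw": 0.4}
    - {"dx": 0, "dy": 0, "dz": 0, "roll": 0, "claw": 0.2}
    - {"dx": 0, "dy": 0, "dz": 0, "roll": 0, "claw": 0}
    - {"dx": 0, "dy": 0, "dz": 0, "roll": 0, "claw": 0}
    - {"dx": 0, "dy": 0, "dz": 0, "roll": 0, "claw": 0}

```text
clock: 7.95
tcp_pos: [0.4498, -0.0023, 0.0254]
orientation: [0.0, 0.002, 1.0, 0.0]
wrist_force: [-0.4, -0.5, -3.3]
finger_gap: 0.0607
grip_force: 33.2
```

>>> send_rows:
  increments:
    - {"dx": 0, "dy": 0, "dz": 1.5, "roll": 0, "claw": 0}
    - {"dx": 0, "dy": 0, "dz": 3, "roll": 0, "claw": 0}
    - {"dx": 0, "dy": 0, "dz": 5, "roll": 0, "claw": 0}
    - {"dx": 0, "dy": 0, "dz": 6, "roll": 0, "claw": 0}
    - {"dx": 0, "dy": 0, "dz": 6, "roll": 0, "claw": 0}

```text
clock: 8.57
tcp_pos: [0.4512, -0.0025, 0.177]
orientation: [0.002, 0.002, 1.0, -0.0]
wrist_force: [-0.1, 0.2, -2.1]
finger_gap: 0.0609
grip_force: 34.8
```

```bash
python3 - <<'E'
from m import *
s=get_state();print(s['tcp_pos'],s['clock'],s['finger_gap'])
c=read_camera("top");im=c['image']
# book edges by threshold sweep
for t in (130,135,145): print(t,*blob(c,(172,242,208,296),.008,lambda h,b:b.max(-1)>t))
E
```

```text
[ 0.45115099 -0.00254882  0.17700838] 8.575 0.06085546137390295
130 {'centroid': array([471.6, 195.5]), 'rect_c': array([471.4, 194.4]), 'size': array([215.2, 148.6]), 'axis': 0.7} [[358.0, 259.0], [371.0, 111.0], [585.0, 130.0], [572.0, 278.0]]
135 {'centroid': array([471.6, 195.5]), 'rect_c': array([471.2, 193.7]), 'size': array([212.3, 146.1]), 'axis': 0.9} [[359.0, 258.0], [371.0, 112.0], [583.0, 130.0], [571.0, 275.0]]
145 {'centroid': array([471. , 194.9]), 'rect_c': array([471. , 193.3]), 'size': array([208.5, 141.9]), 'axis': 0.8} [[361.0, 255.0], [373.0, 114.0], [581.0, 132.0], [569.0, 273.0]]
```

>>> send_rows:
  increments:
    - {"dx": 1, "dy": 1.4, "dz": 0, "roll": 0, "claw": 0}
    - {"dx": 2.4, "dy": 3, "dz": 0, "roll": 0, "claw": 0}
    - {"dx": 3.8, "dy": 4.7, "dz": 0, "roll": 0, "claw": 0}
    - {"dx": 5.2, "dy": 6.4, "dz": 0, "roll": 0, "claw": 0}
    - {"dx": 6.3, "dy": 7.6, "dz": 0, "roll": 0, "claw": 0}

```text
clock: 9.25
tcp_pos: [0.607, 0.1895, 0.1719]
orientation: [-0.002, 0.002, 1.0, -0.0]
wrist_force: [-0.0, -0.6, -2.0]
finger_gap: 0.0605
grip_force: 34.8
```

>>> send_rows:
  increments:
    - {"dx": 0.7, "dy": 0.9, "dz": 0, "roll": 0, "claw": 0}
    - {"dx": 0.7, "dy": 0.9, "dz": -1.5, "roll": 0, "claw": 0}
    - {"dx": 0.7, "dy": 0.9, "dz": -3, "roll": 0, "claw": 0}
    - {"dx": 0.7, "dy": 0.9, "dz": -4.5, "roll": 0, "claw": 0}
    - {"dx": 0.7, "dy": 0.9, "dz": -5.3, "roll": 0, "claw": 0}

```text
clock: 9.88
tcp_pos: [0.621, 0.2095, 0.0369]
orientation: [-0.004, 0.002, 1.0, -0.001]
wrist_force: [0.0, -0.4, -2.8]
finger_gap: 0.0603
grip_force: 34.8
```

>>> send_rows:
  increments:
    - {"dx": 0, "dy": 0, "dz": -0.3, "roll": 0, "claw": 0}
    - {"dx": 0, "dy": 0, "dz": -0.6, "roll": 0, "claw": 0}
    - {"dx": 0, "dy": 0, "dz": -0.65, "roll": 0, "claw": 0}
    - {"dx": 0, "dy": 0, "dz": -0.65, "roll": 0, "claw": 0.5}
    - {"dx": 0, "dy": 0, "dz": -0.65, "roll": 0, "claw": 1}

```text
clock: 10.5
tcp_pos: [0.6257, 0.2104, 0.0278]
orientation: [0.001, 0.002, 1.0, 0.0]
wrist_force: [-0.4, -0.5, -0.5]
finger_gap: 0.08
grip_force: 0.0
```

>>> send_rows:
  increments:
    - {"dx": 0, "dy": 0, "dz": 0, "roll": 0, "claw": 1}
    - {"dx": 0, "dy": 0, "dz": 2, "roll": 0, "claw": 1}
    - {"dx": 0, "dy": 0, "dz": 4, "roll": 0, "claw": 1}
    - {"dx": 0, "dy": 0, "dz": 6, "roll": 0, "claw": 1}
    - {"dx": 0, "dy": 0, "dz": 8, "roll": 0, "claw": 1}

```text
clock: 11.12
tcp_pos: [0.6246, 0.2102, 0.2286]
orientation: [0.001, 0.003, 1.0, 0.0]
wrist_force: [0.8, -0.2, -0.4]
finger_gap: 0.0851
grip_force: 0.0
```

>>> send_rows:
  increments:
    - {"dx": -0.5, "dy": -1.6, "dz": 0, "roll": 0, "claw": 1}
    - {"dx": -1, "dy": -3.4, "dz": 0, "roll": 0, "claw": 1}
    - {"dx": -1.5, "dy": -5.2, "dz": 0, "roll": 0, "claw": 1}
    - {"dx": -2, "dy": -7, "dz": 0, "roll": 0, "claw": 1}
    - {"dx": -2, "dy": -8.8, "dz": 0, "roll": 0, "claw": 1}

```text
clock: 11.75
tcp_pos: [0.5738, -0.011, 0.2272]
orientation: [0.001, 0.002, 1.0, -0.0]
wrist_force: [0.9, 0.4, 0.2]
finger_gap: 0.0856
grip_force: 0.0
```

>>> send_rows:
  increments:
    - {"dx": 0, "dy": 0, "dz": 0, "roll": 0, "claw": 1}
    - {"dx": 0, "dy": 0, "dz": 0, "roll": 0, "claw": 1}
    - {"dx": 0, "dy": 0, "dz": 0, "roll": 0, "claw": 1}
    - {"dx": 0, "dy": 0, "dz": 0, "roll": 0, "claw": 1}
    - {"dx": 0, "dy": 0, "dz": 0, "roll": 0, "claw": 1}

```text
clock: 12.38
tcp_pos: [0.5747, -0.0091, 0.2263]
orientation: [-0.0, 0.002, 1.0, 0.0]
wrist_force: [0.2, -0.1, 1.0]
finger_gap: 0.0855
grip_force: 0.0
```

```bash
python3 - <<'E'
from m import *
s=get_state();print(s['tcp_pos'],s['clock'])
c=read_camera("wrist");im=c['image'];d=im.copy()
def circ(p,r,z,col):
    t=np.linspace(0,2*np.pi,40);q=np.array([proj(c,[p[0]+r*np.cos(a),p[1]+r*np.sin(a),z]) for a in t]).astype(int);cv2.polylines(d,[q],True,col,1)
circ((.576,-.010),.022,0,(0,255,0));circ((.576,-.010),.017,.085,(0,0,255))
print(blob(c,(0,560,0,300),.075,red,d))
cv2.imwrite('pics/w3.png',d)
E
```

```text
[ 0.5746514  -0.00906275  0.22627629] 12.375
({'centroid': array([ 621. , -180.3]), 'rect_c': array([ 621.3, -180.6]), 'size': array([53.6, 63.2]), 'axis': -56.3}, [[581.0, -173.0], [620.0, -222.0], [662.0, -188.0], [622.0, -139.0]])
```

View pics/w3.png

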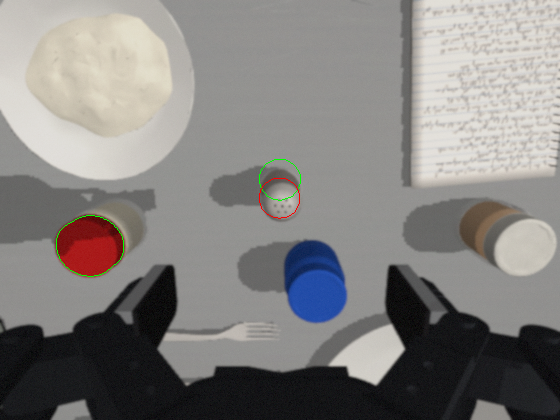

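The wrist view shows the shaker dome at (281,202), which puts the shaker at about (0.579,-0.010). The red and grey jars stand upright at (90,245) and (523,247).

>>> send_rows:
  increments:
    - {"dx": 0.15, "dy": 0, "dz": -2, "roll": 0, "claw": 1}
    - {"dx": 0.15, "dy": 0, "dz": -4, "roll": 0, "claw": 1}
    - {"dx": 0.15, "dy": 0, "dz": -6, "roll": 0, "claw": 1}
    - {"dx": 0.15, "dy": 0, "dz": -7.3, "roll": 0, "claw": 1}
    - {"dx": 0.15, "dy": 0, "dz": -7.8, "roll": 0, "claw": 1}

```text
clock: 13.05
tcp_pos: [0.5767, -0.0094, 0.0291]
orientation: [-0.002, 0.002, 1.0, 0.0]
wrist_force: [-0.4, 0.6, -0.8]
finger_gap: 0.0854
grip_force: 0.0
```

>>> send_rows:
  increments:
    - {"dx": 0, "dy": 0, "dz": 0, "roll": 0, "claw": 0.4}
    - {"dx": 0, "dy": 0, "dz": 0, "roll": 0, "claw": 0.1}
    - {"dx": 0, "dy": 0, "dz": 0, "roll": 0, "claw": -0.2}
    - {"dx": 0, "dy": 0, "dz": 0, "roll": 0, "claw": -0.3}
    - {"dx": 0, "dy": 0, "dz": 0, "roll": 0, "claw": -0.3}

```text
clock: 13.68
tcp_pos: [0.5799, -0.0098, 0.0334]
orientation: [0.002, 0.002, 1.0, 0.0]
wrist_force: [0.0, 1.0, 6.4]
finger_gap: 0.0388
grip_force: 30.3
```

>>> send_rows:
  increments:
    - {"dx": 0, "dy": 0, "dz": 0, "roll": 0, "claw": -0.3}
    - {"dx": 0, "dy": 0, "dz": 0, "roll": 0, "claw": -0.3}
    - {"dx": 0, "dy": 0, "dz": 1, "roll": 0, "claw": -0.3}
    - {"dx": 0, "dy": 0, "dz": 2.5, "roll": 0, "claw": -0.3}
    - {"dx": 0, "dy": 0, "dz": 4, "roll": 0, "claw": -0.3}

```text
clock: 14.3
tcp_pos: [0.5782, -0.0099, 0.1328]
orientation: [0.0, 0.003, 1.0, -0.0]
wrist_force: [0.6, -0.2, -0.7]
finger_gap: 0.0385
grip_force: 30.3
```

The gap is smaller than expected, so I'll look.

```bash
python3 - <<'E'
from m import *
s=get_state();t=s['tcp_pos'];print(t,s['wrist_force'],s['ft_torque'])
c=read_camera("wrist");d=c['image'].copy();e=read_camera("side")
for z in (-.019,.0,):
    u,v=proj(c,t+[0,0,-z]);cv2.circle(d,(int(u),int(v)),2,(0,0,255),-1)
u,v=proj(e,t)
x=e['image'][int(v)-60:int(v)+60,int(u)-70:int(u)+70]
o=np.zeros((420,800,3),np.uint8);o[:,:380]=d[:,90:470];x=cv2.resize(x,(420,360));o[:360,380:]=x
cv2.imwrite('pics/w4.png',o)
E
```

```text
[ 0.57822799 -0.00990666  0.13278007] [ 0.6383964  -0.22054022 -0.73363837] [-0.04408023 -0.05353723 -0.01000135]
```

View pics/w4.png

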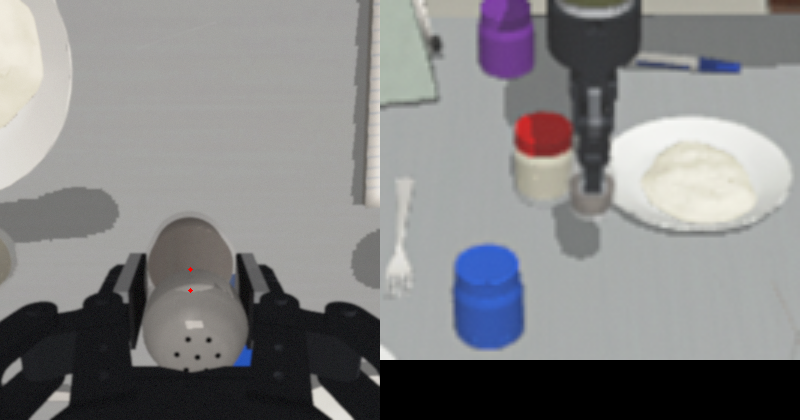

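Held well: the shaker body is tapered and centred between the pads. Next I'll carry it left of the red jar, turning the grip by 90° so that no finger sits in the gap.

>>> send_rows:
  increments:
    - {"dx": 0.4, "dy": -0.8, "dz": 0, "roll": 1.2, "claw": -0.3}
    - {"dx": 0.8, "dy": -1.6, "dz": 0, "roll": 2.4, "claw": -0.3}
    - {"dx": 1.2, "dy": -2.4, "dz": 0, "roll": 3.6, "claw": -0.3}
    - {"dx": 1.6, "dy": -3.2, "dz": 0, "roll": 4.8, "claw": -0.3}
    - {"dx": 1.8, "dy": -4.1, "dz": 0, "roll": 6, "claw": -0.3}

```text
clock: 15.02
tcp_pos: [0.6234, -0.1129, 0.1305]
orientation: [-0.0, -0.407, 0.913, 0.0]
wrist_force: [-0.2, 0.2, -1.5]
finger_gap: 0.0385
grip_force: 30.3
```

>>> send_rows:
  increments:
    - {"dx": 0, "dy": 0, "dz": 0, "roll": 1.2, "claw": -0.3}
    - {"dx": 0, "dy": 0, "dz": 0, "roll": 2.4, "claw": -0.3}
    - {"dx": 0, "dy": 0, "dz": 0, "roll": 3.6, "claw": -0.3}
    - {"dx": 0, "dy": 0, "dz": -0.8, "roll": 4.8, "claw": -0.3}
    - {"dx": 0, "dy": 0, "dz": -1.6, "roll": 5.25, "claw": -0.3}

```text
clock: 15.65
tcp_pos: [0.6231, -0.1124, 0.0904]
orientation: [-0.0, -0.706, 0.708, 0.0]
wrist_force: [0.5, -0.1, -1.7]
finger_gap: 0.0387
grip_force: 30.3
```

```bash
python3 - <<'E'
from m import *
s=get_state();print(s['tcp_pos'],s['orientation'],s['finger_gap'])
c=read_camera("top");d=c['image'].copy();x=d.copy()
print(blob(c,(310,365,170,220),.075,red,d))
u,v=proj(c,[.6235,-.112,0]);cv2.circle(d,(int(u),int(v)),1,(0,255,0),-1)
cv2.imwrite('pics/t5.png',cv2.resize(d[160:300,160:400],None,fx=3,fy=3))
E
```

```text
[ 0.62314574 -0.11238369  0.09043596] [-9.47696208e-05 -7.06302549e-01  7.07910093e-01  1.93249391e-05] 0.03865584656266373Traceback (most recent call last):
  File "<stdin>", line 4, in <module>
  File "m.py", line 6, in blob
    k=max(cs,key=cv2.contourArea)+np.array([[x0,y0]])
      ~~~^^^^^^^^^^^^^^^^^^^^^^^^
ValueError: max() iterable argument is empty
```

>>> send_rows:
  increments:
    - {"dx": 0, "dy": 0, "dz": -0.8, "roll": 0, "claw": -0.3}
    - {"dx": 0, "dy": 0, "dz": -1.6, "roll": 0, "claw": -0.3}
    - {"dx": 0, "dy": 0, "dz": -2.2, "roll": 0, "claw": -0.3}
    - {"dx": 0, "dy": 0, "dz": -2.35, "roll": 0, "claw": -0.3}
    - {"dx": 0, "dy": 0, "dz": -2.35, "roll": 0, "claw": -0.3}

```text
clock: 16.32
tcp_pos: [0.6227, -0.1122, 0.0334]
orientation: [-0.0, -0.705, 0.709, 0.0]
wrist_force: [-3.5, 0.3, 4.5]
finger_gap: 0.0383
grip_force: 31.2
```

>>> send_rows:
  increments:
    - {"dx": 0, "dy": 0, "dz": 0, "roll": 0, "claw": -0.1}
    - {"dx": 0, "dy": 0, "dz": 0, "roll": 0, "claw": 0.2}
    - {"dx": 0, "dy": 0, "dz": 0, "roll": 0, "claw": 0.5}
    - {"dx": 0, "dy": 0, "dz": 0, "roll": 0, "claw": 0.6}
    - {"dx": 0, "dy": 0, "dz": 0, "roll": 0, "claw": 0.6}

```text
clock: 16.95
tcp_pos: [0.6234, -0.1124, 0.0325]
orientation: [-0.0, -0.705, 0.709, 0.0]
wrist_force: [-0.2, 0.5, -0.8]
finger_gap: 0.0685
grip_force: 0.0
```

>>> send_rows:
  increments:
    - {"dx": 0, "dy": 0, "dz": 1.5, "roll": 0, "claw": 0.6}
    - {"dx": 0, "dy": 0, "dz": 3, "roll": 0, "claw": 0.6}
    - {"dx": 0, "dy": 0, "dz": 4.5, "roll": 0, "claw": 0.6}
    - {"dx": 0, "dy": 0, "dz": 6, "roll": 0, "claw": 0.6}
    - {"dx": 0, "dy": 0, "dz": 7.5, "roll": 0, "claw": 0.6}

```text
clock: 17.58
tcp_pos: [0.6233, -0.1123, 0.2213]
orientation: [-0.0, -0.705, 0.709, 0.0]
wrist_force: [-0.0, -0.4, -0.9]
finger_gap: 0.0683
grip_force: 0.0
```

>>> send_rows:
  increments:
    - {"dx": -0.6, "dy": 2, "dz": 0, "roll": -1.2, "claw": 0.6}
    - {"dx": -1.2, "dy": 4, "dz": 0, "roll": -2.4, "claw": 0.6}
    - {"dx": -1.8, "dy": 6, "dz": 0, "roll": -3.6, "claw": 0.6}
    - {"dx": -2.5, "dy": 8, "dz": 0, "roll": -4.8, "claw": 0.6}
    - {"dx": -3.2, "dy": 10, "dz": 0, "roll": -6, "claw": 0.6}

```text
clock: 18.2
tcp_pos: [0.5427, 0.1392, 0.2201]
orientation: [0.0, -0.353, 0.935, 0.0]
wrist_force: [0.3, 0.3, 0.6]
finger_gap: 0.0686
grip_force: 0.0
```

>>> send_rows:
  increments:
    - {"dx": -0.6, "dy": 2, "dz": 0, "roll": -1.2, "claw": 0.2}
    - {"dx": -1.2, "dy": 4, "dz": 0, "roll": -2.4, "claw": 0}
    - {"dx": -1.8, "dy": 6, "dz": 0, "roll": -3.6, "claw": 0}
    - {"dx": -2.5, "dy": 8, "dz": 0, "roll": -4.8, "claw": 0}
    - {"dx": -3.3, "dy": 10, "dz": 0, "roll": -5.25, "claw": 0}

```text
clock: 18.82
tcp_pos: [0.4603, 0.3893, 0.2201]
orientation: [0.0, 0.004, 1.0, 0.0]
wrist_force: [0.3, -0.1, 0.9]
finger_gap: 0.0429
grip_force: 0.0
```

>>> send_rows:
  increments:
    - {"dx": 0, "dy": 0.6, "dz": 0, "roll": 0, "claw": 0}
    - {"dx": 0, "dy": 0.6, "dz": 0, "roll": 0, "claw": 0}
    - {"dx": 0, "dy": 0.6, "dz": -1, "roll": 0, "claw": 0}
    - {"dx": 0, "dy": 0.6, "dz": -2, "roll": 0, "claw": 0}
    - {"dx": 0, "dy": 0.6, "dz": -2, "roll": 0, "claw": 0}

```text
clock: 19.45
tcp_pos: [0.4604, 0.4002, 0.1681]
orientation: [-0.002, 0.004, 1.0, -0.001]
wrist_force: [-0.3, 0.2, -0.2]
finger_gap: 0.0428
grip_force: 0.0
```

```bash
python3 - <<'E'
from m import *
s=get_state();print(s['tcp_pos'],s['orientation'],s['finger_gap'],s['clock'],s['joint_pos'])
c=read_camera("wrist");d=c['image'].copy()
for p in ([.392,.403,.004],[.524,.401,.004],[.458,.4045,.004]):
    u,v=proj(c,p);print(u,v);cv2.circle(d,(int(u),int(v)),1,(0,255,0),-1)
cv2.imwrite('pics/w6.png',d);cv2.imwrite('raw6.png',c['image'])
c=read_camera("top");d=c['image'].copy()
print(blob(c,(310,365,170,220),.075,red,d))
print(blob(c,(195,215,180,212),.075,lambda h,b:b.max(-1)>140,d))
E
```

```text
[0.4603949  0.40015213 0.16809243] [-0.00181001  0.0035286   0.99999114 -0.0014148 ] 0.04283219332098724 19.45 [ 5.84150582e-01  4.08258072e-01  2.81570974e-02  1.19527686e+00
 -3.47829229e-04  5.91208619e-01]
284.107188734431 112.34019614541116
282.5953720092198 257.79304092648897
286.10891632413495 189.0639090295308
({'centroid': array([ 621.7, -183.5]), 'rect_c': array([ 621.9, -183.6]), 'size': array([51.1, 55. ]), 'axis': -44.2}, [[584.0, -182.0], [623.0, -221.0], [659.0, -185.0], [621.0, -146.0]])
({'centroid': array([625. , 204.5]), 'rect_c': array([624.5, 202.7]), 'size': array([54.9, 33.5]), 'axis': 1.9}, [[596.0, 218.0], [598.0, 185.0], [653.0, 187.0], [651.0, 220.0]])
```

View pics/w6.png

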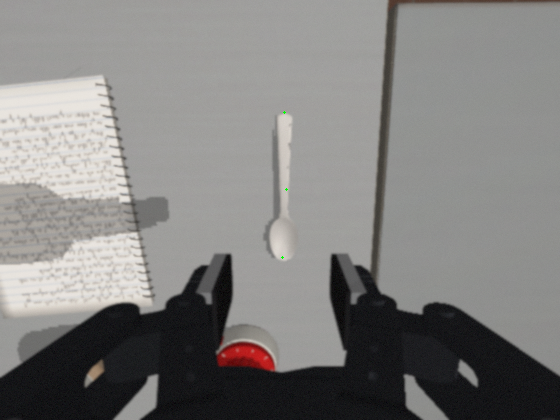

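The wrist view shows the spoon with its handle end at (285,114) and its bowl tip at (282,260), about 1° off straight. Its middle is at about (0.458,0.402), close under the tool.

>>> send_rows:
  increments:
    - {"dx": 0, "dy": 0.05, "dz": -1.5, "roll": 0, "claw": 0}
    - {"dx": 0, "dy": 0.05, "dz": -3, "roll": 0, "claw": 0}
    - {"dx": 0, "dy": 0.05, "dz": -4.5, "roll": 0, "claw": 0}
    - {"dx": 0, "dy": 0.05, "dz": -6, "roll": 0, "claw": 0}
    - {"dx": 0, "dy": 0.05, "dz": -6, "roll": 0, "claw": 0}

```text
clock: 20.18
tcp_pos: [0.4597, 0.4025, 0.0185]
orientation: [-0.002, 0.003, 1.0, -0.001]
wrist_force: [-0.5, 0.2, -0.3]
finger_gap: 0.0428
grip_force: 0.0
```

>>> send_rows:
  increments:
    - {"dx": 0, "dy": 0, "dz": -0.2, "roll": 0, "claw": 0}
    - {"dx": 0, "dy": 0, "dz": -0.4, "roll": 0, "claw": 0}
    - {"dx": 0, "dy": 0, "dz": -0.4, "roll": 0, "claw": 0}
    - {"dx": 0, "dy": 0, "dz": -0.4, "roll": 0, "claw": 0}
    - {"dx": 0, "dy": 0, "dz": -0.4, "roll": 0, "claw": 0}

```text
clock: 20.8
tcp_pos: [0.461, 0.404, 0.0104]
orientation: [0.0, 0.002, 1.0, 0.0]
wrist_force: [0.5, -1.6, -0.5]
finger_gap: 0.0427
grip_force: 0.0
```

```bash
python3 -c "
from h import *
for i in range(4):
    s=get_state();print(s['tcp_pos'],s['wrist_force']);read_camera('top')"
```

```text
[0.46099544 0.4040477  0.01044099] [ 0.48893051 -1.60185083 -0.53708633]
[0.46099017 0.40404093 0.01037122] [ 0.13834599 -0.33900886  0.08467137]
[0.46093297 0.40399616 0.01027579] [0.7001905  0.13881028 0.24366129]
[0.46085458 0.40397375 0.01020056] [0.15147277 0.53921056 0.01464812]
```

>>> send_rows:
  increments:
    - {"dx": 0, "dy": -0.05, "dz": -0.15, "roll": 0, "claw": 0}
    - {"dx": 0, "dy": -0.05, "dz": -0.3, "roll": 0, "claw": 0}
    - {"dx": 0, "dy": -0.05, "dz": -0.3, "roll": 0, "claw": -0.4}
    - {"dx": 0, "dy": -0.05, "dz": -0.3, "roll": 0, "claw": -0.7}
    - {"dx": 0, "dy": -0.05, "dz": -0.3, "roll": 0, "claw": -1}
  grip_force: 25

```text
clock: 21.62
tcp_pos: [0.4609, 0.4027, 0.0026]
orientation: [0.0, 0.003, 1.0, 0.0]
wrist_force: [-0.4, 0.6, -0.9]
finger_gap: 0.0197
grip_force: 24.4
```

>>> send_rows:
  increments:
    - {"dx": 0, "dy": 0, "dz": 0, "roll": 0, "claw": -1}
    - {"dx": 0, "dy": 0, "dz": 0, "roll": 0, "claw": -1}
    - {"dx": 0, "dy": 0, "dz": 0, "roll": 0, "claw": -1}
    - {"dx": 0, "dy": 0, "dz": 0, "roll": 0, "claw": -1}
    - {"dx": 0, "dy": 0, "dz": 0, "roll": 0, "claw": -1}

```text
clock: 22.25
tcp_pos: [0.4609, 0.4027, 0.0026]
orientation: [0.0, 0.003, 1.0, 0.0]
wrist_force: [0.7, 0.2, 0.8]
finger_gap: 0.0198
grip_force: 24.4
```

>>> send_rows:
  increments:
    - {"dx": 0, "dy": 0, "dz": 0.5, "roll": 0, "claw": -1}
    - {"dx": 0, "dy": 0, "dz": 1, "roll": 0, "claw": -1}
    - {"dx": 0, "dy": 0, "dz": 2, "roll": 0, "claw": -1}
    - {"dx": 0, "dy": 0, "dz": 3, "roll": 0, "claw": -1}
    - {"dx": 0, "dy": 0, "dz": 4, "roll": 0, "claw": -1}

```text
clock: 22.88
tcp_pos: [0.4612, 0.4029, 0.1047]
orientation: [0.001, 0.003, 1.0, 0.0]
wrist_force: [-0.7, 0.3, -0.9]
finger_gap: 0.0194
grip_force: 24.4
```

```bash
python3 - <<'E'
from m import *
s=get_state();t=s['tcp_pos'];print(t,s['finger_gap'],s['grip_force'])
c=read_camera("wrist");d=c['image'].copy();e=read_camera("side")
u,v=proj(e,t)
x=e['image'][int(v)-60:int(v)+60,int(u)-70:int(u)+70]
o=np.zeros((420,800,3),np.uint8);o[:,:380]=d[:,90:470];x=cv2.resize(x,(420,360));o[:360,380:]=x
cv2.imwrite('pics/w7.png',o)
E
```

```text
[0.46116296 0.40287592 0.10468886] 0.019437301535742937 24.41977268907067
```

View pics/w7.png

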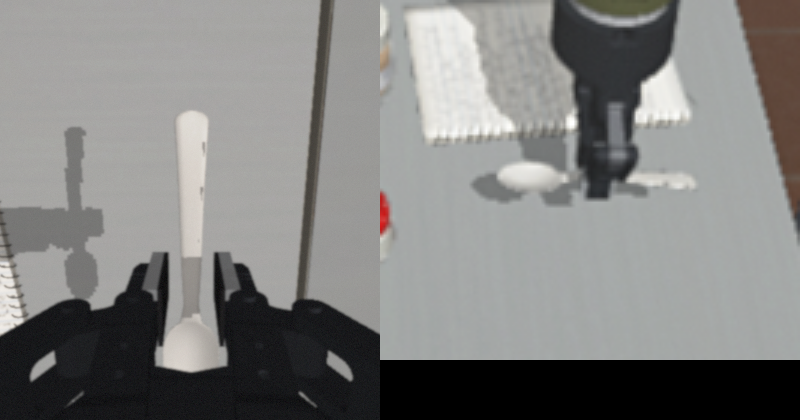

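The spoon is held level and straight. Now I'll carry it across to the right of the plate.

>>> send_rows:
  increments:
    - {"dx": 0.2, "dy": -2, "dz": 0, "roll": 0, "claw": -1}
    - {"dx": 0.4, "dy": -4, "dz": 0, "roll": 0, "claw": -1}
    - {"dx": 0.6, "dy": -6, "dz": 0, "roll": 0, "claw": -1}
    - {"dx": 0.75, "dy": -8, "dz": 0, "roll": 0, "claw": -1}
    - {"dx": 0.75, "dy": -10, "dz": 0, "roll": 0, "claw": -1}

```text
clock: 23.6
tcp_pos: [0.4797, 0.1511, 0.1026]
orientation: [0.0, 0.002, 1.0, 0.0]
wrist_force: [-0.5, -0.3, 0.2]
finger_gap: 0.02
grip_force: 24.5
```

>>> send_rows:
  increments:
    - {"dx": 0, "dy": -2, "dz": 0, "roll": 0, "claw": -1}
    - {"dx": 0, "dy": -4, "dz": 0, "roll": 0, "claw": -1}
    - {"dx": 0, "dy": -6, "dz": 0, "roll": 0, "claw": -1}
    - {"dx": 0, "dy": -8, "dz": 0, "roll": 0, "claw": -1}
    - {"dx": 0, "dy": -10, "dz": 0, "roll": 0, "claw": -1}

```text
clock: 24.22
tcp_pos: [0.4793, -0.0989, 0.1026]
orientation: [0.0, 0.003, 1.0, 0.0]
wrist_force: [0.7, 0.1, -0.3]
finger_gap: 0.0197
grip_force: 24.5
```

>>> send_rows:
  increments:
    - {"dx": 0, "dy": -2, "dz": 0, "roll": 0, "claw": -1}
    - {"dx": 0, "dy": -4, "dz": 0, "roll": 0, "claw": -1}
    - {"dx": 0, "dy": -6, "dz": 0, "roll": 0, "claw": -1}
    - {"dx": 0, "dy": -8, "dz": 0, "roll": 0, "claw": -1}
    - {"dx": 0, "dy": -8.6, "dz": 0, "roll": 0, "claw": -1}

```text
clock: 24.85
tcp_pos: [0.4794, -0.3153, 0.1023]
orientation: [0.0, 0.004, 1.0, -0.0]
wrist_force: [-0.3, 0.3, 0.2]
finger_gap: 0.0198
grip_force: 24.5
```

>>> send_rows:
  increments:
    - {"dx": 0, "dy": 0, "dz": -1, "roll": 0, "claw": -1}
    - {"dx": 0, "dy": 0, "dz": -2, "roll": 0, "claw": -1}
    - {"dx": 0, "dy": 0, "dz": -3, "roll": 0, "claw": -1}
    - {"dx": 0, "dy": 0, "dz": -3.4, "roll": 0, "claw": -1}
    - {"dx": 0, "dy": 0, "dz": -3.4, "roll": 0, "claw": -1}

```text
clock: 25.48
tcp_pos: [0.4792, -0.3115, 0.0171]
orientation: [-0.001, 0.002, 1.0, 0.001]
wrist_force: [0.2, 0.1, 0.4]
finger_gap: 0.0197
grip_force: 24.5
```

```bash
python3 - <<'E'
from m import *
s=get_state();print(s['tcp_pos'],s['orientation'],s['finger_gap'],s['clock'])
c=read_camera("wrist");d=c['image'].copy()
r=blob(c,(0,560,0,300),.018,lambda h,b:b.max(-1)>140,d);print(r)
cv2.imwrite('pics/w8.png',d)
E
```

```text
[ 0.47919519 -0.31148302  0.01707913] [-6.14379680e-04  2.26862508e-03  9.99997040e-01  6.28772309e-04] 0.01968778221224594 25.475
({'centroid': array([ 422.7, -299.9]), 'rect_c': array([ 433.1, -307.3]), 'size': array([243.4, 120.2]), 'axis': 82.9}, [[372.0, -429.0], [493.0, -429.0], [494.0, -186.0], [374.0, -185.0]])
```

View pics/w8.png

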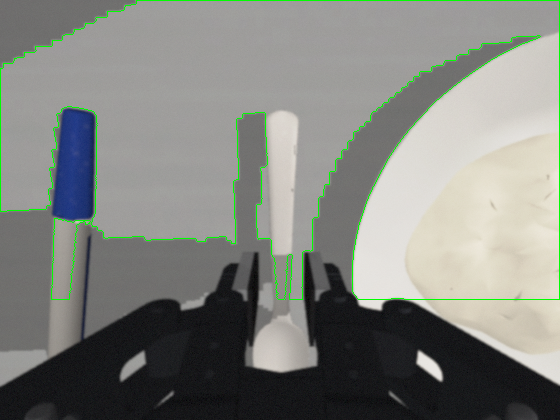

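The spoon is straight, at (281,115–320), with the plate rim at column 353. I'll lower it, then open only slightly so the finger stays off the rim.

>>> send_rows:
  increments:
    - {"dx": 0, "dy": 0, "dz": -0.2, "roll": 0, "claw": -1}
    - {"dx": 0, "dy": 0, "dz": -0.4, "roll": 0, "claw": -1}
    - {"dx": 0, "dy": 0, "dz": -0.57, "roll": 0, "claw": -1}
    - {"dx": 0, "dy": 0, "dz": -0.57, "roll": 0, "claw": -1}
    - {"dx": 0, "dy": 0, "dz": -0.57, "roll": 0, "claw": -1}

```text
clock: 26.15
tcp_pos: [0.4796, -0.3124, 0.0033]
orientation: [-0.0, 0.003, 1.0, 0.0]
wrist_force: [0.4, -0.3, -0.7]
finger_gap: 0.0193
grip_force: 24.5
```

>>> send_rows:
  increments:
    - {"dx": 0, "dy": 0, "dz": 0, "roll": 0, "claw": -0.45}
    - {"dx": 0, "dy": 0, "dz": 0, "roll": 0, "claw": -0.4}
    - {"dx": 0, "dy": 0, "dz": 0, "roll": 0, "claw": -0.4}
    - {"dx": 0, "dy": 0, "dz": 0, "roll": 0, "claw": -0.4}
    - {"dx": 0, "dy": 0, "dz": 0, "roll": 0, "claw": -0.4}

```text
clock: 26.78
tcp_pos: [0.4796, -0.3123, 0.0033]
orientation: [0.0, 0.002, 1.0, 0.0]
wrist_force: [-0.9, 0.2, -0.6]
finger_gap: 0.0257
grip_force: 0.0
```

>>> send_rows:
  increments:
    - {"dx": 0, "dy": 0, "dz": 0.5, "roll": 0, "claw": -0.4}
    - {"dx": 0, "dy": 0, "dz": 1, "roll": 0, "claw": -0.4}
    - {"dx": 0, "dy": 0, "dz": 2, "roll": 0, "claw": -0.4}
    - {"dx": 0, "dy": 0, "dz": 4, "roll": 0, "claw": -0.3}
    - {"dx": 0, "dy": 0, "dz": 6, "roll": 0, "claw": -0.2}

```text
clock: 27.4
tcp_pos: [0.4795, -0.3122, 0.1557]
orientation: [0.0, 0.002, 1.0, -0.0]
wrist_force: [0.8, -0.7, -1.2]
finger_gap: 0.0343
grip_force: 0.0
```

Now I'll move over the pen at (0.478,-0.411) and turn by -11°. I'll look before going down.

>>> send_rows:
  increments:
    - {"dx": 0, "dy": -1.5, "dz": 0.6, "roll": -0.5, "claw": 0}
    - {"dx": 0, "dy": -3, "dz": 0.6, "roll": -1, "claw": 0}
    - {"dx": 0, "dy": -3.9, "dz": 0.6, "roll": -1.4, "claw": 0}
    - {"dx": 0, "dy": -3.9, "dz": 0.6, "roll": -1.4, "claw": 0}
    - {"dx": 0, "dy": -3.9, "dz": 0.6, "roll": -1.4, "claw": 0}

```text
clock: 28.02
tcp_pos: [0.4795, -0.4092, 0.1688]
orientation: [0.0, 0.1, 0.995, 0.0]
wrist_force: [-0.3, 0.2, -0.3]
finger_gap: 0.0428
grip_force: 0.0
```

```bash
python3 - <<'E'
from m import *
s=get_state();print(s['tcp_pos'],s['orientation'],s['clock'])
c=read_camera("wrist");d=c['image'].copy();raw=d.copy()
for p in ([.413,-.398,.01],[.543,-.4235,.01],[.478,-.411,.01]):
    u,v=proj(c,p);cv2.circle(d,(int(u),int(v)),2,(0,255,0),-1)
bl=lambda h,b:(h[...,1]>120)&(h[...,0]>100)&(h[...,0]<135)
r=blob(c,(150,400,0,250),.01,bl,d);print('cap',r)
cv2.imwrite('pics/w9.png',d)
E
```

```text
[ 0.47947369 -0.40918126  0.16876042] [4.08645758e-06 9.96596312e-02 9.95021559e-01 2.35224593e-04] 28.025
cap ({'centroid': array([ 434.2, -400. ]), 'rect_c': array([ 433.4, -400.3]), 'size': array([13.8, 43.9]), 'axis': -12.2}, [[411.0, -403.0], [454.0, -411.0], [456.0, -398.0], [413.0, -389.0]])
```

View pics/w9.png

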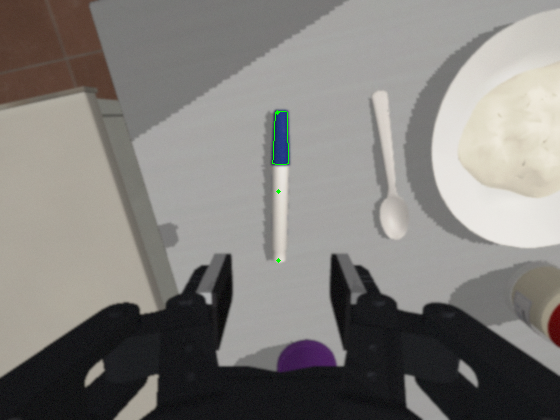

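The pen is lined up in the hand, from (281,110) to (279,262). The laid spoon is straight, beside the plate. Descending.

>>> send_rows:
  increments:
    - {"dx": -0.05, "dy": 0, "dz": -1.5, "roll": 0, "claw": 0}
    - {"dx": -0.05, "dy": 0, "dz": -3, "roll": 0, "claw": 0}
    - {"dx": -0.05, "dy": 0, "dz": -4.5, "roll": 0, "claw": 0}
    - {"dx": -0.05, "dy": 0, "dz": -6, "roll": 0, "claw": 0}
    - {"dx": -0.05, "dy": 0, "dz": -6.3, "roll": 0, "claw": 0}

```text
clock: 28.7
tcp_pos: [0.4769, -0.407, 0.0084]
orientation: [-0.002, 0.099, 0.995, 0.002]
wrist_force: [0.4, -0.0, -0.2]
finger_gap: 0.0426
grip_force: 0.0
```

>>> send_rows:
  increments:
    - {"dx": 0, "dy": 0, "dz": -0.2, "roll": 0, "claw": 0}
    - {"dx": 0, "dy": 0, "dz": -0.25, "roll": 0, "claw": 0}
    - {"dx": 0, "dy": 0, "dz": -0.25, "roll": 0, "claw": -0.4}
    - {"dx": 0, "dy": 0, "dz": -0.25, "roll": 0, "claw": -0.7}
    - {"dx": 0, "dy": 0, "dz": -0.25, "roll": 0, "claw": -1}

```text
clock: 29.32
tcp_pos: [0.4789, -0.4106, 0.0058]
orientation: [0.001, 0.1, 0.995, -0.001]
wrist_force: [-0.8, 0.7, 6.5]
finger_gap: 0.0143
grip_force: 24.7
```

>>> send_rows:
  increments:
    - {"dx": 0, "dy": 0, "dz": 0, "roll": 0, "claw": -1}
    - {"dx": 0, "dy": 0, "dz": 0, "roll": 0, "claw": -1}
    - {"dx": 0, "dy": 0, "dz": 1, "roll": 0, "claw": -1}
    - {"dx": 0, "dy": 0, "dz": 2.5, "roll": 0, "claw": -1}
    - {"dx": 0, "dy": 0, "dz": 4, "roll": 0, "claw": -1}

```text
clock: 29.95
tcp_pos: [0.478, -0.4095, 0.1052]
orientation: [-0.0, 0.1, 0.995, 0.0]
wrist_force: [-0.2, -0.3, -0.3]
finger_gap: 0.0142
grip_force: 24.6
```

>>> send_rows:
  increments:
    - {"dx": 0, "dy": 2, "dz": 0, "roll": 0, "claw": -1}
    - {"dx": 0, "dy": 4, "dz": 0, "roll": 0.5, "claw": -1}
    - {"dx": 0, "dy": 6, "dz": 0, "roll": 1, "claw": -1}
    - {"dx": 0, "dy": 8, "dz": 0, "roll": 1.5, "claw": -1}
    - {"dx": 0, "dy": 10, "dz": 0, "roll": 2, "claw": -1}

```text
clock: 30.58
tcp_pos: [0.4781, -0.1583, 0.1046]
orientation: [0.0, -0.04, 0.999, 0.0]
wrist_force: [-0.1, 0.1, 0.0]
finger_gap: 0.0142
grip_force: 24.6
```

>>> send_rows:
  increments:
    - {"dx": 0, "dy": 2, "dz": 0, "roll": 0, "claw": -1}
    - {"dx": 0, "dy": 4, "dz": 0, "roll": 0, "claw": -1}
    - {"dx": 0, "dy": 6, "dz": 0, "roll": 0, "claw": -1}
    - {"dx": -0.2, "dy": 8, "dz": 0, "roll": 0, "claw": -1}
    - {"dx": -0.3, "dy": 10, "dz": 0, "roll": 0, "claw": -1}

```text
clock: 31.2
tcp_pos: [0.4704, 0.0917, 0.1047]
orientation: [0.0, -0.039, 0.999, 0.0]
wrist_force: [0.6, 0.7, -1.0]
finger_gap: 0.0143
grip_force: 24.6
```

>>> send_rows:
  increments:
    - {"dx": 0, "dy": 2, "dz": 0, "roll": 0, "claw": -1}
    - {"dx": 0, "dy": 4.2, "dz": 0, "roll": 0, "claw": -1}
    - {"dx": 0, "dy": 4.2, "dz": -1, "roll": 0, "claw": -1}
    - {"dx": 0, "dy": 4.2, "dz": -2, "roll": 0, "claw": -1}
    - {"dx": 0, "dy": 4.2, "dz": -2, "roll": 0, "claw": -1}

```text
clock: 31.82
tcp_pos: [0.4688, 0.1949, 0.0529]
orientation: [-0.002, -0.04, 0.999, -0.0]
wrist_force: [-1.3, -0.0, 0.0]
finger_gap: 0.0141
grip_force: 24.6
```

```bash
python3 - <<'E'
from m import *
s=get_state();print(s['tcp_pos'],s['orientation'],s['clock'])
c=read_camera("wrist");cv2.imwrite('pics/w10.png',c['image'])
E
```

```text
[0.46883325 0.1949282  0.05288985] [-2.15541221e-03 -3.96253732e-02  9.99212214e-01 -3.67919622e-04] 31.825
```

View pics/w10.png

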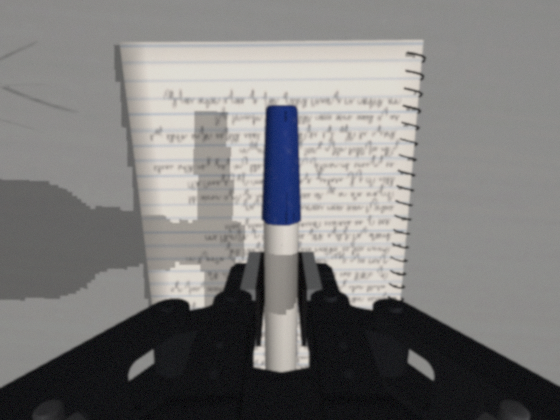

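The pen lies along the book at columns 280–283, near the middle of the page, which spans 120–423. Lowering onto the cover.

>>> send_rows:
  increments:
    - {"dx": 0, "dy": 0, "dz": -0.6, "roll": 0, "claw": -1}
    - {"dx": 0, "dy": 0, "dz": -1.2, "roll": 0, "claw": -1}
    - {"dx": 0, "dy": 0, "dz": -1.5, "roll": 0, "claw": -1}
    - {"dx": 0, "dy": 0, "dz": -1.55, "roll": 0, "claw": -1}
    - {"dx": 0, "dy": 0, "dz": -1.55, "roll": 0, "claw": -1}

```text
clock: 32.5
tcp_pos: [0.471, 0.1952, 0.0159]
orientation: [0.0, -0.039, 0.999, 0.0]
wrist_force: [0.1, 0.0, -0.4]
finger_gap: 0.0144
grip_force: 24.6
```

>>> send_rows:
  increments:
    - {"dx": 0, "dy": 0, "dz": 0, "roll": 0, "claw": -1}
    - {"dx": 0, "dy": 0, "dz": 0, "roll": 0, "claw": -1}
    - {"dx": 0, "dy": 0, "dz": 0, "roll": 0, "claw": -1}
    - {"dx": 0, "dy": 0, "dz": 0, "roll": 0, "claw": -1}
    - {"dx": 0, "dy": 0, "dz": 0, "roll": 0, "claw": -1}

```text
clock: 33.12
tcp_pos: [0.4708, 0.1952, 0.0158]
orientation: [-0.0, -0.039, 0.999, 0.0]
wrist_force: [-1.5, -0.6, -0.2]
finger_gap: 0.0141
grip_force: 24.6
```

>>> send_rows:
  increments:
    - {"dx": 0, "dy": 0, "dz": -0.05, "roll": 0, "claw": -1}
    - {"dx": 0, "dy": 0, "dz": -0.1, "roll": 0, "claw": -1}
    - {"dx": 0, "dy": 0, "dz": -0.1, "roll": 0, "claw": -1}
    - {"dx": 0, "dy": 0, "dz": -0.1, "roll": 0, "claw": -1}
    - {"dx": 0, "dy": 0, "dz": -0.1, "roll": 0, "claw": -1}

```text
clock: 33.75
tcp_pos: [0.4709, 0.1952, 0.0138]
orientation: [0.0, -0.039, 0.999, 0.0]
wrist_force: [-1.6, -0.2, 6.6]
finger_gap: 0.0143
grip_force: 25.2
```

Contact at about 6 N. Releasing gently.

>>> send_rows:
  increments:
    - {"dx": 0, "dy": 0, "dz": 0, "roll": 0, "claw": -0.55}
    - {"dx": 0, "dy": 0, "dz": 0, "roll": 0, "claw": -0.4}
    - {"dx": 0, "dy": 0, "dz": 0, "roll": 0, "claw": -0.2}
    - {"dx": 0, "dy": 0, "dz": 0, "roll": 0, "claw": -0.2}
    - {"dx": 0, "dy": 0, "dz": 0, "roll": 0, "claw": -0.2}

```text
clock: 34.38
tcp_pos: [0.4708, 0.1951, 0.0133]
orientation: [-0.0, -0.039, 0.999, 0.0]
wrist_force: [-0.7, 0.3, -0.1]
finger_gap: 0.0343
grip_force: 0.0
```

>>> send_rows:
  increments:
    - {"dx": 0, "dy": 0, "dz": 0.5, "roll": 0, "claw": -0.2}
    - {"dx": 0, "dy": 0, "dz": 1.5, "roll": 0, "claw": -0.2}
    - {"dx": 0, "dy": 0, "dz": 3.5, "roll": 0, "claw": -0.2}
    - {"dx": 0, "dy": 0, "dz": 6, "roll": 0, "claw": -0.2}
    - {"dx": 0, "dy": 0, "dz": 8, "roll": 0, "claw": -0.2}

```text
clock: 35.0
tcp_pos: [0.4711, 0.1953, 0.2169]
orientation: [0.001, -0.039, 0.999, 0.0]
wrist_force: [1.1, 0.5, 0.3]
finger_gap: 0.0341
grip_force: 0.0
```

>>> send_rows:
  increments:
    - {"dx": -1, "dy": 0, "dz": 1, "roll": 0, "claw": -0.2}
    - {"dx": -2, "dy": 0, "dz": 2, "roll": 0, "claw": -0.2}
    - {"dx": -3, "dy": 0, "dz": 2, "roll": 0, "claw": -0.2}
    - {"dx": -3, "dy": 0, "dz": 2, "roll": 0, "claw": -0.2}
    - {"dx": -3, "dy": 0, "dz": 2, "roll": 0, "claw": -0.2}

```text
clock: 35.62
tcp_pos: [0.3964, 0.1952, 0.2637]
orientation: [0.001, -0.039, 0.999, 0.0]
wrist_force: [0.8, -0.3, -0.1]
finger_gap: 0.0342
grip_force: 0.0
```

```bash
python3 - <<'E'
from m import *
s=get_state();print(s['tcp_pos'],s['clock'])
c=read_camera("top");d=c['image'].copy();w=read_camera("wrist")['image'];e=read_camera("side")['image']
wh=lambda t:(lambda h,b:b.max(-1)>t)
def tryb(n,*a):
    try: print(n,blob(c,*a,d)[0])
    except Exception as x: print(n,x)
tryb('red',(310,365,170,220),.075,red)
tryb('grey',(190,222,178,210),.075,wh(140))
tryb('spoon',(378,398,220,285),.005,wh(131))
tryb('plate',(300,377,205,290),.018,wh(133))
tryb('book',(172,242,208,296),.008,wh(135))
tryb('timer',(135,165,182,212),.05,red)
for p in ([.6235,-.112,.088],[.6235,-.112,0]):
    u,v=proj(c,p);cv2.circle(d,(round(u),round(v)),1,(0,255,255),-1)
o=np.zeros((600,800,3),np.uint8)
o[:300,:]=cv2.resize(d[175:300,110:443],(800,300));o[300:,:400]=cv2.resize(w,(400,300));o[300:,400:]=cv2.resize(e[105:345,130:450],(400,300))
cv2.imwrite('pics/f1.png',o)
E
```

```text
[0.39639978 0.1952184  0.26372825] 35.625
red {'centroid': array([ 621.6, -183.4]), 'rect_c': array([ 621.9, -183.6]), 'size': array([51.1, 55. ]), 'axis': -42.7}
grey {'centroid': array([624.4, 210.5]), 'rect_c': array([625.6, 209.8]), 'size': array([52.1, 47.5]), 'axis': -16.4}
spoon {'centroid': array([ 524.5, -313.8]), 'rect_c': array([ 521.5, -315.1]), 'size': array([46.7, 22.3]), 'axis': -0.2}
plate {'centroid': array([ 518.1, -175.9]), 'rect_c': array([ 523.4, -174.2]), 'size': array([ 99.9, 190.9]), 'axis': -78.2}
book {'centroid': array([477.2, 187.2]), 'rect_c': array([471.2, 193.5]), 'size': array([214.2, 146.8]), 'axis': 12.4}
timer {'centroid': array([622.5, 356.3]), 'rect_c': array([621.8, 356.2]), 'size': array([54.5, 49.8]), 'axis': 64.7}
```

View pics/f1.png

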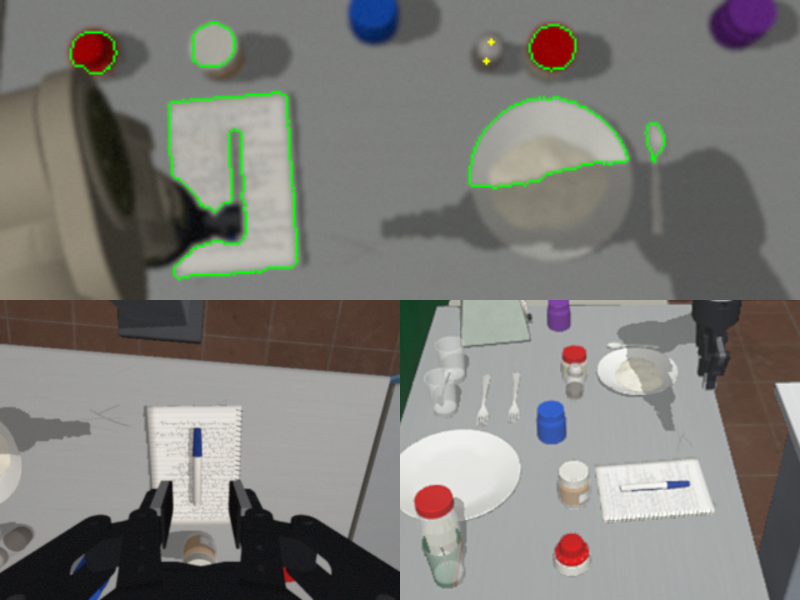

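The final composite shows the layout as asked:
- The red jar is at (553,45), behind the plate.
- The shaker is at (488,52), to the left of the red jar.
- The grey jar is at (214,45), behind the book's far edge.
- The spoon is straight, from (655,125) to (657,232), right of the plate.
- The pen lies on the middle of the book.

The arm is clear of everything, so I'm handing in.

```bash
python3 -c "
from workcell import hand_in;print(hand_in())"
```

```text
the job is handed in; nothing more can be done
None
```

The tasting place is laid out as asked and handed in at about 36 s on the robot clock. The final pictures show all five items in place and the arm clear; no verdict came back.

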